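# Pin back the sprung belt tensioner

## Robot

A 6-joint arm with a two-finger parallel gripper is mounted at the origin on the work surface. World frame = base frame: x ahead of the robot, y to its left, z up, the work surface at z = 0. Lengths are in m, angles in rad, forces in N, time in s.
With the tool pointing down it reaches from about 0.375 to 0.975 m from the base axis. Payload 3.8 kg.
Tool frame: the origin (TCP) lies at the very end of the fingers, on their centre line; the grasp point (between the pads) lies 19 mm behind it; z points along the fingers, y is the line along which they close (so a half turn about z gives the same grasp; the last joint's range is limited). The gripper opens to 85 mm and grips with 20 to 120 N. Pads are 22 mm wide; open, the fingers measure 114 mm over their backs; the gripper's body (76 mm by 85 mm) begins 54 mm behind the grasp point. The pads swing forward as they close: fully open they stand 13 mm farther back than shut.
Start: joints at [1.2, 0.264, 1.604, -0, 1.274, -0.037], TCP at [0.221, 0.638, 0.202] pointing down, gripper open.
Joint ranges: [-2.63, 2.63], [-0.94, 2.18], [0.31, 2.57], [-1.31, 4.45], [0, 2.66], [-2.55, 2.55]. Speed limits (rad/s): [2.57, 2.57, 3.14, 3.14, 3.14, 3.14].

## Interface

Orientations are given as a rotation vector (axis times angle).
In Python, from workcell import monitor, viewer, job gives the robot as it stands. The module is installed in compiled form; this text tells all that it offers.
- The arm moves only by the tool step_arm, never from a script. Its argument "series" is one flat list of numbers, 4 for each row, row after row: the shift along the tool's x, y, z in m, then the turn about the tool's z in rad. A call has 1 to 8 rows; each row is the pose to reach, as a shift and turn from the pose commanded when the call began, along the tool's axes at that moment; what a row does not reach only later rows make up. A row lasts 1/8 s, in which the tool goes at most 62.5 mm and 10.7 degrees, less where a joint would pass 70% of its speed; a pose out of reach is approached as far as the arm can. A call with a gripper value outside its range is refused whole. "gripper" is the opening, from 0 (shut) to 1 (fully open), set as the call begins (left out, the last holds). The fingers move at their own pace and stop on an object; "newtons" is the grip in N (left out, the last holds). Time passes only in rows, so rows that repeat a pose let the fingers close. It gives the time, the measured TCP pose, the force, the opening and the grip force at its end, in the units of the state.
- monitor.read_state(): the state, without advancing time (a new reading comes with each control period).
- viewer.read_camera(name): name is "side" or "top" or "wrist"; returns a dict with "image" (420x560x3 uint8, red, green, blue), "intrinsics" (3x3 intrinsics, pixels), "distortion" ([k1, k2, p1, p2, k3] as OpenCV has them; the pictures are not rectified), "T" (4x4, takes a point from camera to world coordinates); the wrist camera has in their place "hand_eye" (4x4, takes a point from camera to tool coordinates, whose origin is the TCP and whose axes are the flange's). Camera axes: x right, y up, looking along -z (the intrinsics and any distortion apply to the point x, -y, -z); pixel columns grow to the right and rows downward; lengths in m; the calibration is good to about 2 mm. A picture is of the moment at which its call begins: read the wrist's pose just before it. There is no depth.
- job.finish_job(): hands the job in; it is judged then, once.
Trained networks look in a picture, given as the dict that the camera call returned (one of the last four; its "shot" number tells which), for a name from the list of things; names that differ only in an ending like _2 or _b are one class to them, and where a whole thing is asked for, a point or a joint stands for the part that bears it (a point fixed in the world has none). Each returns a list of dicts, best first, with "score" (0 to 1); they miss things now and then, are a little off and sometimes report something else, mostly with a low value. They report only what shows in the picture. A call takes as long as a camera call.
- viewer.boxes_of(picture, label): "extent" ([centre column, centre row, width, height] in pixels, round what is visible of it).
- viewer.spot_point(picture, label): "point" ([column, row] in pixels: a listed point, or the origin of a listed thing).
The state is a dict: "time": time; "q": joint angles; "joint_vel": joint speeds; "joint_torque": joint torques, N m; "tool_pos": TCP position; "tcp_rot": TCP orientation; "wrist_force": force on the tool from outside, world axes, zero at the start; "torque": the same for the moment, N m; "width": opening from 0.0 (shut) to 1.0 (fully open); "grip_force": force on a finger pad.
Only numpy, scipy, OpenCV 4.12 (cv2) and the standard library are available. Lean on these libraries where they do the work, as an engineer would, in place of code of your own. Each camera call takes 0.05 s, during which the arm holds its last target. There are 200 camera calls.

## Task

Get this belt drive ready for its new belt: put the red-handled lock pin into the eye of the blue sprung arm, turn the arm with its tension wheel back against the spring, and let the pin drop into the hole in the steel index plate underneath, so that it holds the arm back when you let go. Find the hole by feel with the pin's nose sliding lightly on the plate, without forcing the pin or letting the arm fly back, push the pin in until its collar sits on the eye, then let go. Leave the other tools and things on the bench where they are.

Things in the scene. Friction and masses are not known exactly. Their poses are not given: they have to be found in the camera images.
- drive: belt drive unit, fixed: a grey steel drive plate 355 x 360 mm flat on timber packers, upper face 52 mm above the bench, with a big and a small pulley on its far part (tops below 103 mm). Origin on the vertical axis of the arm's pivot (blue hub 44 mm across, steel cap, coil spring), at bench height; z up; the arm's eye swings over the plate's -x side.
- pin_eye (a point): centre of the upper mouth of the pin eye on the arm's short leg: blue boss 29 mm across, 22 mm tall, vertical 11.8 mm bore right through, brass ring at the mouth; 75 mm from the pivot axis, 93 mm above the bench. At arm angle 0 it lies from the pivot 2.44 rad anticlockwise of the drive's x axis; it moves round the pivot as the arm turns.
- tension_arm (a joint): angle of the arm about its pivot, rad: 0 against its stop as found, growing as it is turned back against the spring, anticlockwise seen from above, up to a stop at 1.2. Spring moment 0.35 x (1.3 + angle) N m: 6 N at the eye at angle 0, 9 N at 0.7. Let go, the arm flies back to 0.
- pivot (a point): point on the pivot axis at the height of the eye's mouth (93 mm). Below the eye lies the fixed, flat, bright index plate, 94 x 184 mm, 8 mm thick, upper face 68 mm above the bench (25 mm below the mouth), under the whole swing of the eye. It has one chamfered 11.6 mm through hole, 75 mm from the pivot; its setting varies: it meets the eye at an angle of 0.45 to 0.95, not measured, to be felt for.
- wheel_centre (a point): middle of the tension wheel, a black flanged pulley 60 mm across and 24 mm high that spins freely on the arm's long leg, 80 mm from the pivot; it swings with the arm.
- pin_grip (a point): middle of the lock pin's red paddle grip: 16 mm along its x axis (grip across this), 32 mm along y, 42 mm high; z up. Under the paddle a steel collar 23 mm across, 4 mm thick (its underside 25 mm below this point), then an oiled steel shank 10 mm across, 39 mm long, its last 5 mm tapering to a 5 mm flat nose. About 90 g.
- pin_tip (a point): flat end of the lock pin's nose, on its axis, 64 mm below the middle of the paddle. The shank bends if forced: all that presses on it together must stay under 40 N. Turning the arm by the pin alone loads it with some 10 to 25 N, and the spring with about 20 N when locked.
- pin_block: wooden block 60 x 190 x 50 mm, fixed, with three 12 mm holes 62 mm apart along its y axis; origin under its centre. The lock pin stands in one of them, collar on the block's top, shank 39 mm down the hole, the paddle's x axis along the block's x.
- drift_punch: dark steel drift punch, 16 mm across, 100 mm long, upright in another hole of the block; origin at its lower end. To be left alone.
- nut_driver: nut driver with a yellow handle 21 mm across, 100 mm long, upright in the third hole of the block; origin at its lower end. To be left alone.
- hard_hat: yellow hard hat, 256 mm across the brim, 152 mm high, on the bench; origin under its centre. To be left alone.
- spray_can: blue spray can with a broad white label, 66 mm across, 190 mm high; origin under its centre. To be left alone.
- spare_wheel: loose black spare pulley, 68 mm across, 26 mm high, lying on the bench; origin under its centre. To be left alone.
- spanner: steel spanner, 190 mm long, lying on the bench. To be left alone.
- carton: closed cardboard carton 130 x 100 x 75 mm; origin under its centre. To be left alone.

How it is judged:
At the end, for the whole second after the job is handed in: The lock pin stands upright (within 7 degrees) through the eye of the arm and in the hole of the index plate, its collar on the eye's mouth within 2.5 mm (nose at least 36.5 mm below the mouth); the arm is held back by the pin at more than 0.38 rad; pin and arm are at rest and let go (z of pin_tip in the frame of pin_eye below -0.0365 m and horizontal distance between pin_grip and pin_eye below 0.006 m and angle between pin_grip's own z axis and vertical below 0.12 rad and value of joint tension_arm above 0.38 rad and velocity of joint tension_arm between -0.05 and 0.05 rad/s and linear speed of lock_pin below 0.02 m/s); the robot touches nothing.
It fails at once if the pin is forced: more than 40 N on its shank (contact force between pin_shank and anything else above 40 N).
It fails at once if the arm flies back (faster than 2 rad/s) (velocity of joint tension_arm below -2 rad/s).
It fails at once if another tool or thing on the bench is moved by more than 25 mm (distance of any of drift_punch, nut_driver, hard_hat, spray_can, spare_wheel, spanner, carton from where it was at the start of the episode above 0.025 m).
It also fails if it takes over 64 s, if anything falls off the work surface, if the arm or the gripper's body presses on something with over 40 N, if the wrist force passes 120 N, or if a joint passes its speed limit or range.

## Working session

There is one attempt and no reset: what is moved stays moved. The work goes in short steps, Python scripts to look and compute and a tool call to move; the robot and the scene stay as the last step left them, time stands still between calls to the robot, and variables do not carry over. Pictures are saved under pics/ and viewed, at most 10 in all, crops included, and the job is handed in when it is done.

Besides the shell and the picture viewer there is one more tool, called after ">>>" by a JSON object that holds its "api" and its "payload", one argument or row to a line. step_arm: Moves the arm, as the interface text tells. Its arguments: {"type":"object","properties":{"series":{"type":"array"},"gripper":{"type":"number"},"newtons":{"type":"number"}},"required":["series"]}

```bash
mkdir -p pics; cat > h.py <<'E'
import numpy as np, cv2
from scipy.spatial.transform import Rotation as R
from workcell import monitor, viewer, job
def toolT():
    s=monitor.read_state(); T=np.eye(4); T[:3,:3]=R.from_rotvec(s["tcp_rot"]).as_matrix(); T[:3,3]=s["tool_pos"]; return T
def shot(name):
    Tt=toolT(); p=viewer.read_camera(name)
    p["W"]=np.array(p["T"]) if "T" in p else Tt@np.array(p["hand_eye"]); return p
def ray(p,px):
    u=cv2.undistortPoints(np.array([[px]],float),np.array(p["intrinsics"]),np.array(p["distortion"]))[0,0]
    d=p["W"][:3,:3]@np.array([u[0],-u[1],-1]); return p["W"][:3,3],d/np.linalg.norm(d)
def atz(p,px,z):
    o,d=ray(p,px); return o+d*(z-o[2])/d[2]
def proj(p,X):
    c=np.linalg.inv(p["W"])@np.append(X,1); c=c[:3]*[1,-1,-1]
    return cv2.projectPoints(c.reshape(1,3),np.zeros(3),np.zeros(3),np.array(p["intrinsics"]),np.array(p["distortion"]))[0][0,0]
def tri(l):
    A=np.zeros((3,3));b=np.zeros(3)
    for p,px in l:
        o,d=ray(p,px);M=np.eye(3)-np.outer(d,d);A+=M;b+=M@o
    return np.linalg.solve(A,b)
def save(p,n): cv2.imwrite(f"pics/{n}.png",p["image"][:,:,::-1])
E
python3 - <<'E'
from h import *
np.set_printoptions(precision=4,suppress=True)
s=monitor.read_state();print(s)
Z={"pin_grip":.075+0,"pin_eye":.093,"pivot":.093,"pin_block":0,"wheel_centre":.085,"drive":0,"drift_punch":0,"nut_driver":0,"pin_tip":.011}
for c in ["top","side","wrist"]:
    p=shot(c);save(p,c+"0");print(c,p["W"][:3,3])
    for k,z in Z.items():
        for r in viewer.spot_point(p,k)[:2]: print(c,k,round(r["score"],2),np.array(r["point"]),atz(p,r["point"],z))
E
```

```text
{'time': 0.0, 'q': array([ 1.2001,  0.2648,  1.6054, -0.    ,  1.2737, -0.0369]), 'joint_vel': array([-0.0016, -0.0015,  0.0002, -0.0008,  0.0002, -0.0002]), 'joint_torque': array([  0.0004, -51.5126, -36.7317,  -0.    ,   0.013 ,   0.    ]), 'tool_pos': array([0.2209, 0.637 , 0.2007]), 'tcp_rot': array([-0.5218, -3.0975,  0.0035]), 'wrist_force': array([-0.5075,  0.4268,  0.3632]), 'torque': array([-0.0181,  0.042 ,  0.0085]), 'grip_force': 0.0, 'width': 1.0016606561749992}
top [ 0.2797 -0.0699  1.6653]
top pin_grip 0.59 [151.6 210.7] [0.4595 0.3847 0.075 ]
top pin_eye 0.66 [253.2 194.8] [0.5202 0.0384 0.093 ]
top pivot 0.96 [270.  176.9] [ 0.5828 -0.0163  0.093 ]
top pivot 0.28 [138.1 211.3] [0.4542 0.4256 0.093 ]
top pin_block 0.71 [157.8 209.7] [0.4722 0.384  0.    ]
top wheel_centre 0.74 [275.9 155.1] [ 0.6606 -0.034   0.085 ]
top wheel_centre 0.18 [416.7 233.6] [ 0.4042 -0.5139  0.085 ]
top drive 0.85 [272.5 181.2] [ 0.5854 -0.0226  0.    ]
top drift_punch 0.63 [272.6 184.2] [ 0.5745 -0.0232  0.    ]
top drift_punch 0.56 [174.1 215.1] [0.4543 0.3242 0.    ]
top pin_tip 0.61 [162.8 158.7] [0.6558 0.3739 0.011 ]
top pin_tip 0.57 [253.1 197.6] [0.5228 0.044  0.011 ]
side [0.2375 1.1858 1.0111]
side pin_grip 0.73 [265.  313.4] [0.4575 0.3775 0.075 ]
side pin_eye 0.8 [271.7 222.6] [0.5193 0.041  0.093 ]
side pivot 0.66 [258.6 212.3] [ 0.5703 -0.0004  0.093 ]
side pivot 0.38 [271.3 221.2] [0.522  0.0347 0.093 ]
side pin_block 0.65 [265.4 332.5] [0.4586 0.376  0.    ]
side wheel_centre 0.79 [233.6 201.2] [ 0.6661 -0.0511  0.085 ]
side drive 0.62 [258.8 232.3] [ 0.5766 -0.0169  0.    ]
side drift_punch 0.52 [273.1 313.6] [0.4538 0.3088 0.    ]
side drift_punch 0.38 [331.1 158.6] [ 0.4125 -0.5263  0.    ]
side nut_driver 0.58 [256.2 346.4] [0.4704 0.4245 0.    ]
side pin_tip 0.45 [263.8 331.4] [0.461  0.3822 0.011 ]
wrist [0.152  0.6607 0.3741]
```

View pics/top0.png

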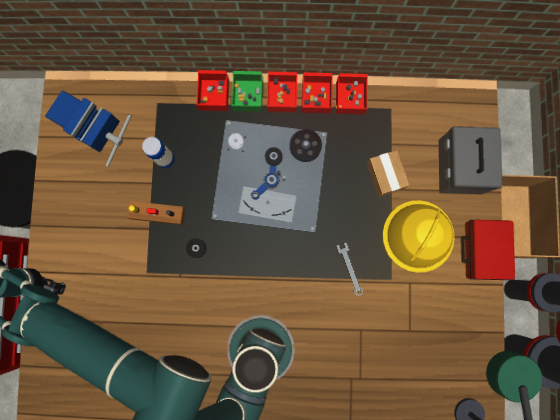

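View pics/side0.png

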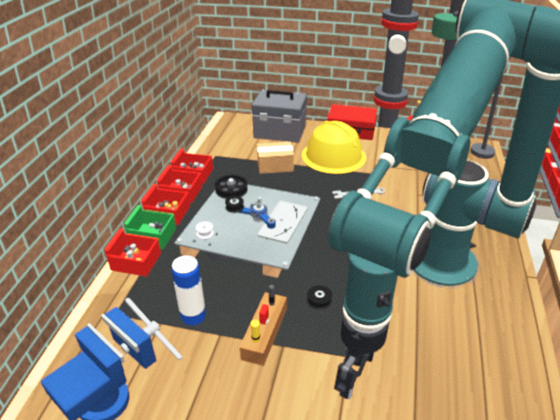

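The top view shows the pin block at (155,213), with the nut driver at (132,209), the red pin at (151,211) and the punch at (170,213). The eye is at about (253,195) and the pivot at (270,178). In the side view the pin is at (264,313) and the blue arm at (262,213). I'll move above the pin and look with the wrist camera.

>>> {"api": "step_arm", "payload": {
  "series": [-0.039,-0.021,0,0.17,-0.078,-0.042,0,0.34,-0.117,-0.063,0,0.51,-0.156,-0.084,0,0.68,-0.195,-0.105,0,0.85,-0.234,-0.126,0,1.02,-0.273,-0.147,0,1.19,-0.309,-0.165,0,1.34]
}}

```text
time: 2.5
tool_pos: [0.46, 0.3794, 0.2023]
tcp_rot: [2.338, 2.098, 0.001]
wrist_force: [0.3, 0.6, -0.3]
width: 1.002
grip_force: 0.0
```

```bash
python3 - <<'E'
from h import *
np.set_printoptions(precision=4,suppress=True)
p=shot("wrist");save(p,"w1");print(toolT(),p["W"][:3,3])
for k,z in {"pin_grip":.075,"pin_block":0,"drift_punch":.0,"nut_driver":0,"pin_tip":.011}.items():
    for r in viewer.spot_point(p,k)[:2]: print(k,round(r["score"],2),np.array(r["point"]),atz(p,r["point"],z))
# red paddle top contour
im=cv2.cvtColor(p["image"],cv2.COLOR_RGB2HSV)
m=((im[...,0]<8)|(im[...,0]>172))&(im[...,1]>150)&(im[...,2]>60)
c=max(cv2.findContours(m.astype(np.uint8),0,2)[0],key=cv2.contourArea)
print(cv2.minAreaRect(c),[atz(p,q,.096)[:2] for q in cv2.boxPoints(cv2.minAreaRect(c))])
print(proj(p,[.459,.38,.096]))
E
```

```text
[[ 0.1146  0.9934  0.0032  0.4633]
 [ 0.9934 -0.1146 -0.0027  0.376 ]
 [-0.0024  0.0035 -1.      0.2023]
 [ 0.      0.      0.      1.    ]] [0.4674 0.4508 0.3743]
pin_grip 0.91 [276.2 198.6] [0.4579 0.375  0.075 ]
pin_block 0.98 [277.8 178.8] [0.4602 0.3808 0.    ]
drift_punch 0.63 [277.  179.2] [0.4592 0.3805 0.    ]
drift_punch 0.56 [282.  230.7] [0.4582 0.3124 0.    ]
nut_driver 0.65 [279.9 126.7] [0.4694 0.4422 0.    ]
nut_driver 0.58 [278.5 231. ] [0.4537 0.3125 0.    ]
((279.5, 196.5), (37.0, 15.0), 90.0) [array([0.4569, 0.4001]), array([0.4705, 0.3986]), array([0.467 , 0.3632]), array([0.4528, 0.3647])]
[276.7289 198.8558]
```

View pics/w1.png

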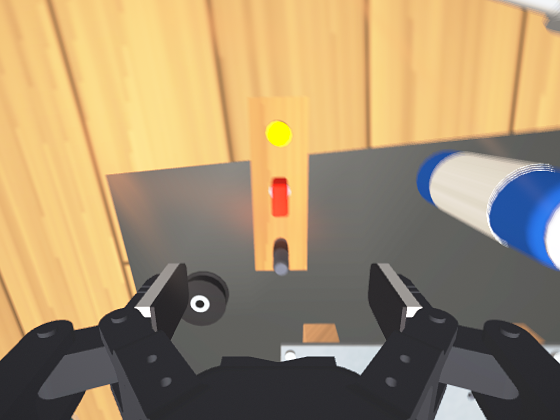

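The wrist view shows the red paddle at (279,197), lined up with the fingers, the nut driver at (278,133) and the punch at (281,255). Next I descend part way and check the pose.

>>> {"api": "step_arm", "payload": {
  "series": [0,0,0.03,0,0,0,0.06,0,0,0,0.08,0,0,0,0.08,0,0,0,0.08,0],
  "gripper": 0.6
}}

```text
time: 3.42
tool_pos: [0.4595, 0.3814, 0.1231]
tcp_rot: [2.332, 2.105, 0.002]
wrist_force: [0.5, -0.6, 0.1]
width: 0.598
grip_force: 0.0
```

```bash
python3 - <<'E'
from h import *
np.set_printoptions(precision=4,suppress=True)
T=toolT();p=shot("wrist");print(T)
r=viewer.spot_point(p,"pin_grip")[0];print(r,atz(p,r["point"],.075))
im=cv2.cvtColor(p["image"],cv2.COLOR_RGB2HSV)
m=((im[...,0]<8)|(im[...,0]>172))&(im[...,1]>150)&(im[...,2]>60)
c=max(cv2.findContours(m.astype(np.uint8),0,2)[0],key=cv2.contourArea)
b=cv2.minAreaRect(c)
for z in(.096,.075): print(b,[(np.linalg.inv(T)@np.append(atz(p,q,z),1))[:2] for q in cv2.boxPoints(b)],atz(p,b[0],z))
print(monitor.read_state()["wrist_force"])
E
```

```text
[[ 0.1022  0.9948  0.0012  0.4595]
 [ 0.9948 -0.1022  0.001   0.3814]
 [ 0.0011  0.0011 -1.      0.1231]
 [ 0.      0.      0.      1.    ]]
{'point': [277.3, 225.6], 'score': 0.58} [0.4584 0.376  0.075 ]
((279.0, 223.5), (53.0, 22.0), 90.0) [array([ 0.0221, -0.0067]), array([0.0221, 0.008 ]), array([-0.0164,  0.0084]), array([-0.0164, -0.0071])] [0.4605 0.3847 0.096 ]
((279.0, 223.5), (53.0, 22.0), 90.0) [array([ 0.0168, -0.0074]), array([0.0168, 0.0088]), array([-0.0257,  0.0093]), array([-0.0257, -0.0078])] [0.4599 0.3775 0.075 ]
[-0.1847  0.1293  0.6457]
```

>>> {"api": "step_arm", "payload": {
  "series": [0,0.0005,0.025,0,0,0.0005,0.05,0,0,0.0005,0.066,0,0,0.0005,0.066,0]
}}

```text
time: 4.03
tool_pos: [0.4589, 0.38, 0.0552]
tcp_rot: [-2.333, -2.104, 0.003]
wrist_force: [0.4, 0.0, 1.4]
width: 0.597
grip_force: 0.0
```

>>> {"api": "step_arm", "payload": {
  "series": [0,0,0,0,0,0,0,0,0,0,0,0,0,0,0,0,0,0,0,0],
  "gripper": 0,
  "newtons": 90
}}

```text
time: 4.65
tool_pos: [0.4606, 0.3814, 0.0578]
tcp_rot: [2.333, 2.104, 0.005]
wrist_force: [-0.8, 0.0, 6.0]
width: 0.155
grip_force: 89.3
```

>>> {"api": "step_arm", "payload": {
  "series": [0,0,-0.005,0,0,0,-0.015,0,0,0,-0.03,0,0,0,-0.06,0,0,0,-0.1,0,0,0,-0.1,0]
}}

```text
time: 5.4
tool_pos: [0.4619, 0.3824, 0.1613]
tcp_rot: [2.332, 2.104, 0.012]
wrist_force: [-0.1, 0.6, -0.9]
width: 0.154
grip_force: 88.6
```

>>> {"api": "step_arm", "payload": {
  "series": [-0.03,0.007,-0.02,0,-0.085,0.02,-0.03,0,-0.14,0.034,-0.03,0,-0.195,0.048,-0.03,0,-0.25,0.061,-0.03,0,-0.31,0.076,-0.03,0,-0.36,0.088,-0.03,0,-0.392,0.095,-0.03,0]
}}

```text
time: 6.4
tool_pos: [0.5126, -0.0214, 0.1852]
tcp_rot: [-2.334, -2.101, 0.003]
wrist_force: [0.2, -1.0, -1.4]
width: 0.153
grip_force: 88.6
```

>>> {"api": "step_arm", "payload": {
  "series": [0,0,0,0,0,0,0,0]
}}

```text
time: 6.65
tool_pos: [0.5129, -0.0188, 0.1854]
tcp_rot: [-2.332, -2.102, 0.001]
wrist_force: [0.9, 1.3, -0.9]
width: 0.154
grip_force: 88.6
```

```bash
python3 - <<'E'
from h import *
np.set_printoptions(precision=4,suppress=True)
for i in range(3): T=toolT();p=shot("wrist");print(T[:3,3],R.from_matrix(T[:3,:3]).as_rotvec(),monitor.read_state()["wrist_force"])
save(p,"w2")
for k,z in {"pin_grip":.21,"pin_eye":.093,"pivot":.093,"wheel_centre":.085,"pin_tip":.145}.items():
    for r in viewer.spot_point(p,k)[:2]: print(k,round(r["score"],2),np.array(r["point"]),atz(p,r["point"],z))
E
```

```text
[ 0.5129 -0.0188  0.1854] [-2.3321 -2.1024  0.0014] [-0.4098  0.34   -0.5294]
[ 0.5131 -0.0184  0.1855] [-2.3314 -2.1038  0.001 ] [ 1.0885  0.3832 -0.8355]
[ 0.5132 -0.0181  0.1857] [-2.331  -2.1048  0.0007] [-0.5541  0.0911 -0.9427]
pin_grip 0.57 [279.4 261.2] [ 0.5138 -0.0182  0.21  ]
pin_eye 0.84 [285.  147.9] [0.524  0.0296 0.093 ]
pivot 0.78 [351.5 200.6] [ 0.5786 -0.0224  0.093 ]
wheel_centre 0.57 [439.8 198.3] [ 0.6604 -0.0308  0.085 ]
pin_tip 0.59 [277.7 224.8] [ 0.5127 -0.0204  0.145 ]
pin_tip 0.21 [280.8 261.7] [ 0.512  -0.0502  0.145 ]
```

View pics/w2.png

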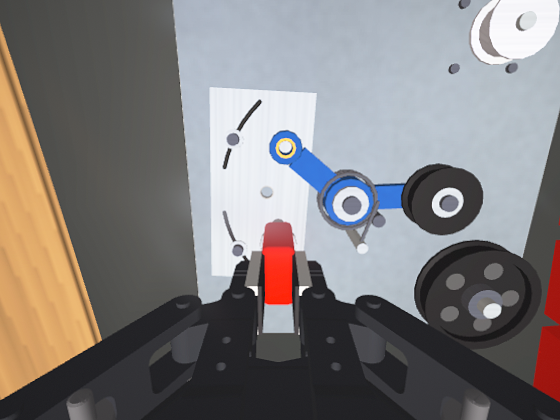

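The eye's brass ring shows at (285,148) and the pivot at (351,204). The pin's paddle is at (279,262) with its nose at about (277,223). A likely index hole is at (266,191), which I'll check by geometry.

```bash
python3 - <<'E'
from h import *
np.set_printoptions(precision=4,suppress=True)
T=toolT();p=shot("wrist");print(T)
im=p["image"];h=cv2.cvtColor(im,cv2.COLOR_RGB2HSV)
sub=np.zeros(im.shape[:2],bool);sub[125:172,262:310]=1
m=(h[...,0]>12)&(h[...,0]<35)&(h[...,1]>90)&sub
c=np.vstack(cv2.findContours(m.astype(np.uint8),0,1)[0]); e=cv2.fitEllipse(cv2.convexHull(c)); print("ring",e)
E=atz(p,e[0],.093);print("eye",E)
blue=(h[...,0]>100)&(h[...,0]<125)&(h[...,1]>140)
mb=(blue|m)&sub
print("boss",cv2.minEnclosingCircle(np.vstack(cv2.findContours((mb).astype(np.uint8),0,1)[0])))
P=atz(p,(351.5,204.5),.1)
for px in [(266.5,191.5)]:
    H=atz(p,px,.068);print("hole",H)
piv=atz(p,(351.5,200.6),.093)
for pv in(piv,P,np.array([.5805,-.0195,0])):
    a=lambda X:np.arctan2(X[1]-pv[1],X[0]-pv[0])
    print(pv,np.hypot(*(E-pv)[:2]),np.hypot(*(H-pv)[:2]),(a(H)-a(E))%(2*np.pi))
cr=cv2.resize(im[110:240,220:400],None,fx=4,fy=4,interpolation=2);cv2.imwrite("pics/c2.png",cr[:,:,::-1])
E
```

```text
[[ 0.1018  0.9948  0.      0.5137]
 [ 0.9948 -0.1018  0.0001 -0.0185]
 [ 0.0001  0.     -1.      0.1861]
 [ 0.      0.      0.      1.    ]]
ring ((284.5008239746094, 147.41954040527344), (19.151460647583008, 19.319900512695312), 1.3277171850204468)
eye [0.5242 0.0296 0.093 ]
boss ((291.5, 152.5), 25.465763092041016)
hole [ 0.5032 -0.0126  0.068 ]
[ 0.5793 -0.023   0.093 ] 0.07613666340620906 0.07680167964938349 0.6266609939114542
[ 0.5776 -0.0245  0.1   ] 0.07601462004065923 0.07537709400295585 0.6332895463879971
[ 0.5805 -0.0195  0.    ] 0.07468270276388721 0.07762973068677172 0.628231654081087
```

View pics/c2.png

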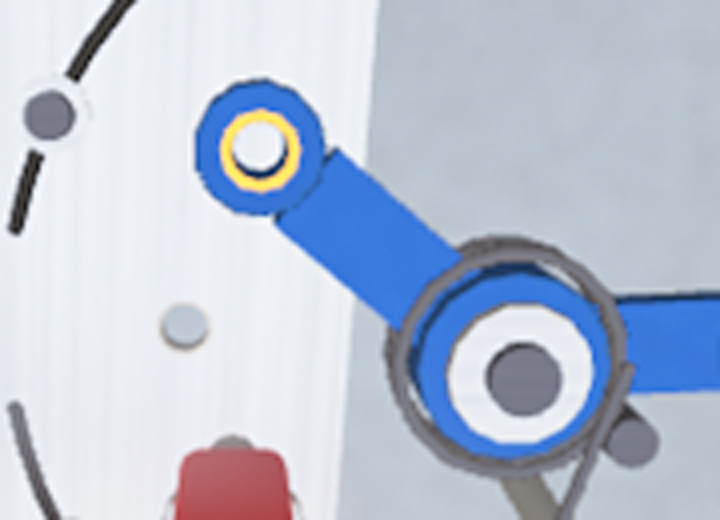

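The hole at (266,191) lies 75–77 mm from the pivot and meets the eye at an angle of about 0.63. I'm moving the pin over the eye.

>>> {"api": "step_arm", "payload": {
  "series": [0.025,0.0035,0,0,0.05,0.0067,0,0,0.05,0.0067,0.02,0,0.05,0.0067,0.038,0,0.05,0.0067,0.038,0,0.05,0.0067,0.038,0]
}}

```text
time: 7.85
tool_pos: [0.5256, 0.0296, 0.1482]
tcp_rot: [2.333, 2.104, -0.0]
wrist_force: [0.0, -0.3, 0.0]
width: 0.153
grip_force: 88.5
```

```bash
python3 - <<'E'
from h import *
np.set_printoptions(precision=4,suppress=True)
for i in range(4):
    T=toolT();p=shot("wrist");print(T[:3,3],monitor.read_state()["wrist_force"])
    for k,z in {"pin_eye":.093,"pivot":.093,"pin_tip":T[2,3]-.0455}.items():
        for r in viewer.spot_point(p,k)[:1]: print(k,round(r["score"],2),np.array(r["point"]),atz(p,r["point"],z))
print(T)
im=p["image"];h=cv2.cvtColor(im,cv2.COLOR_RGB2HSV)
cr=cv2.resize(im[150:310,200:400],None,fx=4,fy=3.75,interpolation=2);cv2.imwrite("pics/c3.png",cr[:,:,::-1])
E
```

```text
[0.5256 0.0296 0.1482] [ 0.0749  0.3557 -0.5467]
pin_eye 0.57 [277.  214.6] [0.5249 0.0307 0.093 ]
pivot 0.58 [345.6 274.5] [ 0.5757 -0.0266  0.093 ]
pin_tip 0.8 [278.8 223.9] [0.5258 0.0263 0.1027]
[0.5262 0.0297 0.1489] [ 0.5076 -0.2547 -1.5479]
pin_eye 0.61 [276.1 213.2] [0.525  0.0317 0.093 ]
pivot 0.97 [344.2 273.4] [ 0.5754 -0.0259  0.093 ]
pin_tip 0.82 [279.  223.1] [0.5267 0.027  0.1034]
[0.5257 0.0298 0.1485] [-0.565  -0.0564 -1.1608]
pin_eye 0.58 [275.3 216.9] [0.5236 0.0291 0.093 ]
pivot 0.73 [345.3 273.3] [ 0.5757 -0.0254  0.093 ]
pin_tip 0.64 [276.3 221. ] [0.5244 0.029  0.103 ]
[0.5255 0.0299 0.1481] [-0.1518 -0.1016 -0.2183]
pin_eye 0.65 [279.4 214. ] [0.5268 0.0313 0.093 ]
pivot 0.97 [346.9 273.6] [ 0.5767 -0.0255  0.093 ]
pin_tip 0.8 [277.8 222.1] [0.5252 0.0281 0.1026]
[[ 0.1029  0.9947  0.0001  0.5255]
 [ 0.9947 -0.1029  0.      0.0299]
 [ 0.      0.0001 -1.      0.1481]
 [ 0.      0.      0.      1.    ]]
```

View pics/c3.png

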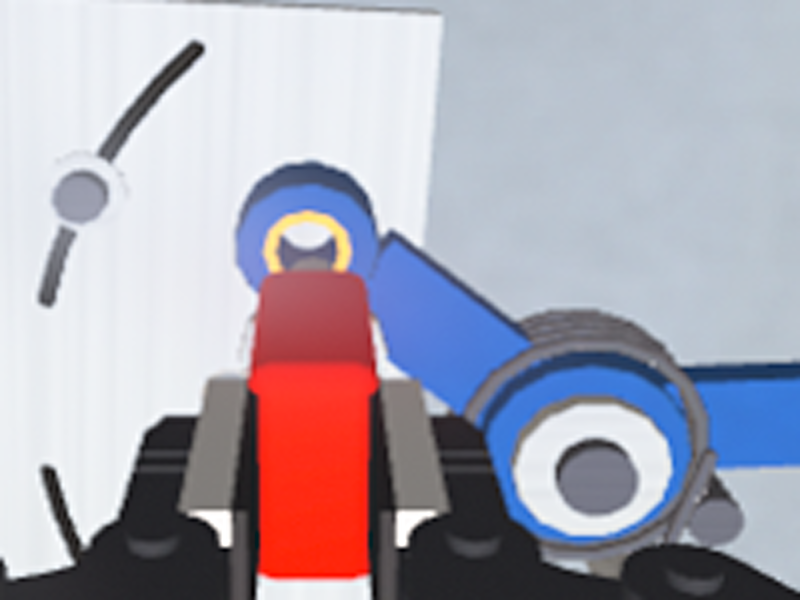

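The nose (crop 312,258) sits just behind the ring centre (crop 308,250), so I shift about 2.5 mm towards +y and descend slowly.

>>> {"api": "step_arm", "payload": {
  "series": [0.0025,-0.0005,0,0,0.0025,-0.0005,0.004,0,0.0025,-0.0005,0.008,0,0.0025,-0.0005,0.011,0,0.0025,-0.0005,0.014,0,0.0025,-0.0005,0.014,0]
}}

```text
time: 9.4
tool_pos: [0.525, 0.0324, 0.1337]
tcp_rot: [-2.333, -2.104, 0.001]
wrist_force: [0.5, 0.4, -0.7]
width: 0.149
grip_force: 88.5
```

>>> {"api": "step_arm", "payload": {
  "series": [0,0,0.003,0,0,0,0.006,0,0,0,0.009,0,0,0,0.009,0]
}}

```text
time: 9.9
tool_pos: [0.525, 0.0324, 0.1247]
tcp_rot: [-2.333, -2.104, 0.001]
wrist_force: [0.1, 0.3, -1.3]
width: 0.152
grip_force: 88.5
```

>>> {"api": "step_arm", "payload": {
  "series": [0,0,0.003,0,0,0,0.006,0,0,0,0.008,0,0,0,0.008,0]
}}

```text
time: 10.4
tool_pos: [0.5251, 0.0325, 0.1168]
tcp_rot: [-2.333, -2.104, 0.001]
wrist_force: [-0.0, -0.2, -0.5]
width: 0.154
grip_force: 88.5
```

>>> {"api": "step_arm", "payload": {
  "series": [0,0,0.001,0,0,0,0.002,0,0,0,0.002,0]
}}

```text
time: 10.78
tool_pos: [0.5253, 0.0325, 0.115]
tcp_rot: [-2.333, -2.104, 0.0]
wrist_force: [0.6, -0.2, -1.5]
width: 0.154
grip_force: 88.5
```

>>> {"api": "step_arm", "payload": {
  "series": [0,0,0.0007,0,0,0,0.0014,0,0,0,0.0014,0]
}}

```text
time: 11.15
tool_pos: [0.5258, 0.0325, 0.1146]
tcp_rot: [2.332, 2.104, 0.001]
wrist_force: [-1.7, -0.5, 5.5]
width: 0.146
grip_force: 89.3
```

Contact with the plate: 5.5 N at TCP z 0.1146. I'm lifting slightly for the first part of the swing and working out the arc rows.

```bash
cat >> h.py <<'E'
def arc(a,b,n,a0=2.34):
    X=np.array([.103,.995]);Y=np.array([.995,-.103]);f=lambda t:.075*np.array([np.cos(a0+t),np.sin(a0+t)])
    for t in np.linspace(a,b,n+1)[1:]: d=f(t)-f(a); print(f"{t:.3f} {d@X*1000:.1f} {d@Y*1000:.1f}")
E
python3 - <<'E'
from h import *
s=monitor.read_state();print(s["tool_pos"],s["wrist_force"],s["torque"])
arc(0,.2,7);print();arc(.2,.45,8)
E
```

```text
[0.52576959 0.03247512 0.11457252] [-1.73701433 -0.53520849  5.50487174] [0.00794661 0.36274207 0.0023795 ]
0.029 -1.7 -1.4
0.057 -3.4 -2.7
0.086 -5.1 -3.9
0.114 -6.9 -5.1
0.143 -8.7 -6.3
0.171 -10.5 -7.4
0.200 -12.4 -8.4

0.231 -2.1 -1.1
0.263 -4.2 -2.1
0.294 -6.3 -3.1
0.325 -8.5 -4.0
0.356 -10.7 -4.8
0.388 -12.9 -5.5
0.419 -15.2 -6.2
0.450 -17.4 -6.8
```

>>> {"api": "step_arm", "payload": {
  "series": [0,0,-0.0015,0,-0.0017,-0.0014,-0.0015,0,-0.0034,-0.0027,-0.0015,0,-0.0051,-0.0039,-0.0015,0,-0.0069,-0.0051,-0.0015,0,-0.0087,-0.0063,-0.0015,0,-0.0105,-0.0074,-0.0015,0,-0.0124,-0.0084,-0.0015,0]
}}

```text
time: 12.15
tool_pos: [0.5173, 0.0226, 0.1158]
tcp_rot: [2.334, 2.103, 0.008]
wrist_force: [3.8, 6.4, -1.1]
width: 0.149
grip_force: 88.5
```

>>> {"api": "step_arm", "payload": {
  "series": [0,0,0,0]
}}

```text
time: 12.28
tool_pos: [0.5171, 0.0225, 0.1158]
tcp_rot: [2.334, 2.103, 0.007]
wrist_force: [3.6, 5.3, -0.1]
width: 0.155
grip_force: 88.6
```

>>> {"api": "step_arm", "payload": {
  "series": [-0.0021,-0.0011,0,0,-0.0042,-0.0021,0,0,-0.0063,-0.0031,0,0,-0.0085,-0.004,0,0,-0.0107,-0.0048,0,0,-0.0129,-0.0055,0,0,-0.0152,-0.0062,0,0,-0.0174,-0.0068,0,0]
}}

```text
time: 13.28
tool_pos: [0.5081, 0.0066, 0.1156]
tcp_rot: [-2.333, -2.102, -0.007]
wrist_force: [2.4, 8.9, -0.5]
width: 0.154
grip_force: 88.6
```

```bash
python3 - <<'E'
from h import *
np.set_printoptions(precision=4,suppress=True)
T=toolT();p=shot("wrist");print(T[:3,3],monitor.read_state()["wrist_force"]);save(p,"w4")
for k,z in {"pin_eye":.093,"pivot":.093,"wheel_centre":.085}.items():
    for r in viewer.spot_point(p,k)[:1]: print(k,round(r["score"],2),np.array(r["point"]),atz(p,r["point"],z))
print("hole px now",proj(p,[.5032,-.0126,.068]),atz(p,[278,222],.0685))
arc(.45,.57,4);arc(.57,.8,10)
E
```

```text
[0.5081 0.0066 0.1156] [2.4407 6.8115 0.1298]
pin_eye 0.91 [279.  225.8] [0.5091 0.0099 0.093 ]
pivot 0.96 [379.3 262.8] [ 0.5758 -0.0246  0.093 ]
wheel_centre 0.59 [494.9 214. ] [0.6575 0.0001 0.085 ]
hole px now [274.2148 243.3601] [0.5079 0.0045 0.0685]
0.480 -2.2 -0.5
0.510 -4.4 -1.0
0.540 -6.6 -1.4
0.570 -8.8 -1.7
0.593 -1.7 -0.2
0.616 -3.4 -0.4
0.639 -5.2 -0.5
0.662 -6.9 -0.6
0.685 -8.6 -0.6
0.708 -10.3 -0.6
0.731 -12.1 -0.6
0.754 -13.8 -0.5
0.777 -15.5 -0.4
0.800 -17.2 -0.2
```

>>> {"api": "step_arm", "payload": {
  "series": [-0.0022,-0.0005,0,0,-0.0044,-0.001,0,0,-0.0066,-0.0014,0,0,-0.0088,-0.0017,0,0,-0.0088,-0.0017,0.0008,0,-0.0088,-0.0017,0.0014,0,-0.0088,-0.0017,0.0014,0]
}}

```text
time: 14.35
tool_pos: [0.5052, -0.0018, 0.1147]
tcp_rot: [-2.332, -2.101, -0.007]
wrist_force: [0.0, 8.0, 3.7]
width: 0.15
grip_force: 89.2
```

>>> {"api": "step_arm", "payload": {
  "series": [-0.0013,-0.0002,0,0,-0.0026,-0.0003,0,0,-0.0039,-0.0004,0,0,-0.0052,-0.0005,0,0]
}}

```text
time: 14.85
tool_pos: [0.5042, -0.0064, 0.1147]
tcp_rot: [-2.332, -2.1, -0.008]
wrist_force: [0.6, 10.8, 3.1]
width: 0.15
grip_force: 89.1
```

>>> {"api": "step_arm", "payload": {
  "series": [-0.0009,0,0,0,-0.0018,0,0,0]
}}

```text
time: 15.1
tool_pos: [0.5038, -0.0081, 0.1146]
tcp_rot: [-2.332, -2.1, -0.007]
wrist_force: [0.7, 10.3, 3.2]
width: 0.155
grip_force: 89.1
```

>>> {"api": "step_arm", "payload": {
  "series": [-0.0009,0,0,0,-0.0009,0,0,0]
}}

```text
time: 15.35
tool_pos: [0.5035, -0.0092, 0.1144]
tcp_rot: [-2.332, -2.1, -0.007]
wrist_force: [0.2, 9.7, 3.6]
width: 0.151
grip_force: 89.1
```

>>> {"api": "step_arm", "payload": {
  "series": [-0.0009,0,0,0,-0.0009,0,0,0]
}}

```text
time: 15.6
tool_pos: [0.5032, -0.0102, 0.1141]
tcp_rot: [-2.331, -2.1, -0.006]
wrist_force: [1.2, 9.2, 0.9]
width: 0.153
grip_force: 88.9
```

>>> {"api": "step_arm", "payload": {
  "series": [-0.0009,0,0,0,-0.0009,0,0,0]
}}

```text
time: 15.85
tool_pos: [0.503, -0.011, 0.114]
tcp_rot: [-2.331, -2.1, -0.006]
wrist_force: [0.9, 8.3, 1.3]
width: 0.151
grip_force: 88.9
```

>>> {"api": "step_arm", "payload": {
  "series": [-0.0009,0,0,0,-0.0009,0,0,0]
}}

```text
time: 16.1
tool_pos: [0.5029, -0.0119, 0.1139]
tcp_rot: [-2.331, -2.1, -0.006]
wrist_force: [0.6, 9.3, 1.4]
width: 0.149
grip_force: 88.9
```

>>> {"api": "step_arm", "payload": {
  "series": [-0.0008,0,0.0005,0,-0.0008,0,0.0013,0,-0.0008,0,0.002,0,-0.0008,0,0.002,0]
}}

```text
time: 16.6
tool_pos: [0.5027, -0.0127, 0.1118]
tcp_rot: [-2.331, -2.1, -0.005]
wrist_force: [0.6, 8.5, 0.1]
width: 0.151
grip_force: 88.8
```

>>> {"api": "step_arm", "payload": {
  "series": [0,0,0.0008,0,0,0,0.0016,0,0,0,0.002,0]
}}

```text
time: 16.98
tool_pos: [0.5027, -0.0127, 0.1099]
tcp_rot: [-2.331, -2.1, -0.005]
wrist_force: [0.5, 9.2, 1.5]
width: 0.154
grip_force: 88.8
```

>>> {"api": "step_arm", "payload": {
  "series": [0,0,0.0008,0,0,0,0.0015,0,0,0,0.0015,0]
}}

```text
time: 17.35
tool_pos: [0.5026, -0.0127, 0.1083]
tcp_rot: [-2.331, -2.1, -0.005]
wrist_force: [1.0, 8.5, 1.4]
width: 0.148
grip_force: 88.8
```

>>> {"api": "step_arm", "payload": {
  "series": [0,0,0.001,0,0,0,0.002,0,0,0,0.003,0,0,0,0.003,0]
}}

```text
time: 17.85
tool_pos: [0.5026, -0.0127, 0.1052]
tcp_rot: [-2.331, -2.1, -0.005]
wrist_force: [-0.0, 9.3, 1.2]
width: 0.158
grip_force: 88.8
```

>>> {"api": "step_arm", "payload": {
  "series": [0,0,0.001,0,0,0,0.002,0,0,0,0.0025,0,0,0,0.0025,0]
}}

```text
time: 18.35
tool_pos: [0.5026, -0.0128, 0.1028]
tcp_rot: [-2.331, -2.1, -0.005]
wrist_force: [0.6, 10.4, 0.4]
width: 0.152
grip_force: 88.8
```

>>> {"api": "step_arm", "payload": {
  "series": [0,0,0.0008,0,0,0,0.0015,0,0,0,0.0015,0]
}}

```text
time: 18.73
tool_pos: [0.5026, -0.0128, 0.1013]
tcp_rot: [-2.331, -2.1, -0.005]
wrist_force: [0.3, 8.4, 1.0]
width: 0.152
grip_force: 88.8
```

>>> {"api": "step_arm", "payload": {
  "series": [0,0,0.0006,0,0,0,0.001,0,0,0,0.001,0]
}}

```text
time: 19.1
tool_pos: [0.5027, -0.0128, 0.101]
tcp_rot: [-2.331, -2.1, -0.005]
wrist_force: [-1.3, 9.0, 5.4]
width: 0.153
grip_force: 89.3
```

The collar is seated at TCP z 0.101, 13.8 mm below first contact. Next I ease the spring load onto the hole before releasing.

>>> {"api": "step_arm", "payload": {
  "series": [0.0006,0,0.0003,0,0.0012,0,0.0003,0,0.0018,0,0.0003,0,0.0024,0,0.0003,0,0.0024,0,0.0003,0]
}}

```text
time: 19.73
tool_pos: [0.503, -0.0109, 0.1009]
tcp_rot: [-2.332, -2.101, -0.004]
wrist_force: [-2.0, 8.4, 6.6]
width: 0.156
grip_force: 89.5
```

>>> {"api": "step_arm", "payload": {
  "series": [0.0006,0,0,0,0.0012,0,0,0,0.0012,0,0,0]
}}

```text
time: 20.1
tool_pos: [0.5031, -0.0103, 0.1009]
tcp_rot: [-2.332, -2.102, -0.003]
wrist_force: [-1.3, 6.1, 5.7]
width: 0.158
grip_force: 89.4
```

>>> {"api": "step_arm", "payload": {
  "series": [0.0006,0,0,0,0.0012,0,0,0,0.0012,0,0,0]
}}

```text
time: 20.48
tool_pos: [0.5032, -0.0097, 0.1008]
tcp_rot: [-2.332, -2.103, -0.002]
wrist_force: [-1.6, 4.0, 5.8]
width: 0.152
grip_force: 89.4
```

>>> {"api": "step_arm", "payload": {
  "series": [0.0005,0,0,0,0.001,0,0,0,0.001,0,0,0]
}}

```text
time: 20.85
tool_pos: [0.5032, -0.0093, 0.1008]
tcp_rot: [-2.332, -2.103, -0.0]
wrist_force: [-1.5, 2.5, 5.6]
width: 0.151
grip_force: 89.4
```

The force drops while the position holds, so the hole is carrying the load. I'm opening the gripper.

>>> {"api": "step_arm", "payload": {
  "series": [0.0008,0,0,0,0.0012,0,0,0,0.0012,0,0,0]
}}

```text
time: 21.22
tool_pos: [0.5033, -0.0089, 0.1008]
tcp_rot: [2.333, 2.104, -0.001]
wrist_force: [-1.8, 0.7, 5.4]
width: 0.155
grip_force: 89.4
```

>>> {"api": "step_arm", "payload": {
  "series": [0,0,0,0,0,0,0,0,0,0,0,0,0,0,0,0],
  "gripper": 0.45
}}

```text
time: 21.72
tool_pos: [0.5035, -0.0086, 0.0998]
tcp_rot: [-2.333, -2.104, 0.0]
wrist_force: [0.6, -0.0, -1.1]
width: 0.449
grip_force: 0.0
```

>>> {"api": "step_arm", "payload": {
  "series": [0,0,-0.005,0,0,0,-0.02,0,0,0,-0.05,0,0,0,-0.09,0,0,0,-0.12,0,-0.03,0,-0.12,0,-0.06,0,-0.12,0,-0.06,0,-0.12,0]
}}

```text
time: 22.72
tool_pos: [0.4977, -0.0696, 0.2214]
tcp_rot: [2.334, 2.1, 0.001]
wrist_force: [0.6, 1.4, -0.6]
width: 0.447
grip_force: 0.0
```

```bash
python3 - <<'E'
from h import *
np.set_printoptions(precision=4,suppress=True)
p=shot("wrist");save(p,"w5")
for k,z in {"pin_eye":.093,"pin_grip":.118,"pivot":.093,"wheel_centre":.085}.items():
    for r in viewer.spot_point(p,k)[:1]: print(k,round(r["score"],2),np.array(r["point"]),atz(p,r["point"],z))
p=shot("side");cr=cv2.resize(p["image"][180:270,210:330],None,fx=6,fy=6,interpolation=2);cv2.imwrite("pics/s5.png",cr[:,:,::-1])
E
```

```text
pin_eye 0.65 [276.  129.6] [ 0.5027 -0.0074  0.093 ]
pin_grip 0.74 [276.  134.7] [ 0.5024 -0.0109  0.118 ]
pivot 0.6 [352.7 141.7] [ 0.5745 -0.0263  0.093 ]
wheel_centre 0.85 [430.   80.1] [0.6494 0.0209 0.085 ]
```

View pics/w5.png

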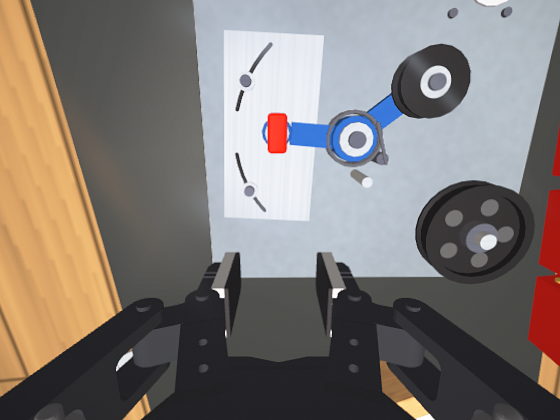

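View pics/s5.png

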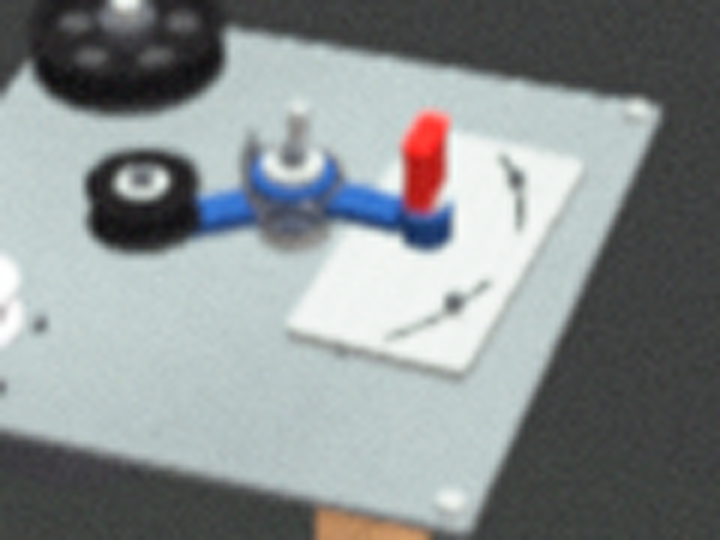

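Both views show the pin upright and seated on the eye, at wrist (277,133) and side crop (425,165). The arm is held back and the gripper is clear, so I'm handing in.

```bash
python3 -c "
from h import *
print(job.finish_job())"
```

```text
the job is handed in; nothing more can be done
None
```

The lock pin is seated in the eye and the index-plate hole, holding the arm back at about 0.63 rad; the gripper is clear and the job is handed in at about 23 s, though the hand-in call returned no verdict.

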